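# Level the inspection stand and stand a circuit board on it

## Robot

A 6-joint arm with a two-finger parallel gripper is mounted at the origin on the work surface. World frame = base frame: x ahead of the robot, y to its left, z up, the work surface at z = 0. Lengths are in m, angles in rad, forces in N, time in s.
With the tool pointing down it reaches from about 0.35 to 0.725 m from the base axis. Payload 6 kg.
Tool frame: the origin (TCP) lies between the finger pads; the fingertips stand env.finger_overhang ahead of it and the grasp point (between the pads) lies 3 mm ahead of it (env.finger_overhang is the distance from the TCP to the fingertips, in m); z points along the fingers, y is the line along which they close (so a half turn about z gives the same grasp; the last joint's range is limited). The gripper opens to 85 mm and grips with 20 to 120 N. Pads are 22 mm wide; open, the fingers measure 114 mm over their backs; the gripper's body (76 mm by 85 mm) begins 54 mm behind the grasp point. The pads swing forward as they close: fully open they stand 13 mm farther back than shut.
Start: joints at [-0.963, 0.04, 0.085, 0, -1.615, -0.334], TCP at [0.162, -0.578, 0.253] pointing down, gripper open.
Joint ranges: [-2.56, 2.56], [-1.29, 2.01], [-1.08, 1.49], [-3.29, 1.98], [-2.81, -0.18], [-2.99, 2.99]. Speed limits (rad/s): [2.57, 2.57, 3.01, 3.14, 3.14, 3.14].

## Interface

Orientations are given as a rotation vector (axis times angle).
In Python, from cell import env gives the robot as it stands.
- The arm moves only by the tool jog_arm, never from a script. Its argument "commands" is a list of rows, each a list of 5 numbers: the finger opening in m, from 0 to 0.0854, then the shift along the tool's x, y, z in m, then the turn about the tool's z in rad. A call has 1 to 20 rows; each row shifts and turns the commanded pose from where the row before left it, along the tool's axes as they then stand; what a row does not reach is not made up. A row lasts 1/8 s, in which the tool goes at most 62.5 mm and 10.7 degrees, less where a joint would pass 70% of its speed; a pose out of reach is approached as far as the arm can. A call is refused whole if a number of a shift passes 0.0625 or a number of a turn 0.188, either way. A call with a gripper value outside its range is refused whole. The fingers move at their own pace and stop on an object; "squeeze" is the grip in N (left out, the last holds). Time passes only in rows, so rows that do not move let the fingers close. It gives the time, the measured TCP pose, the force, the opening and the grip force at its end, in the units of the state.
- env.state(): the state, without advancing time (a new reading comes with each control period).
- env.camera(name): name is "scene" or "top" or "wrist"; returns the picture (480x640x3 uint8, red, green, blue); there is no depth.
- env.get_calibration(name): a dict with "camera_matrix" (3x3 intrinsics, pixels), "k1" (the pictures are not rectified: a ray, as slopes to the right and down, at radius r is drawn at 1 + k1 r^2 times it, then the intrinsics apply), "extrinsics" (4x4, takes a point from world to camera coordinates); the wrist camera has in their place "tool_from_camera" (4x4, takes a point from camera to tool coordinates, whose origin is the TCP and whose axes are the flange's). Camera axes: x right, y down, z forward; pixel columns grow to the right and rows downward; lengths in m; the calibration is good to about 2 mm. A picture is of the moment at which its call begins: read the wrist's pose just before it. get_calibration takes no time and is no camera call.
- env.close_job(): hands the job in; it is judged then, once.
The state is a dict: "t": time; "joints": joint angles; "dq": joint speeds; "joint_efforts": joint torques, N m; "position": TCP position; "tool_rot": TCP orientation; "force": force on the tool from outside, world axes, zero at the start; "torque": the same for the moment, N m; "opening": finger opening in m; "grasp_force": force on a finger pad.
Only numpy, scipy, OpenCV 4.12 (cv2) and the standard library are available. Lean on these libraries where they do the work, as an engineer would, in place of code of your own. Each camera call takes 0.05 s, during which the arm holds its last target. There are 200 camera calls.

## Task

The tray of the inspection stand sags at its free end: push the tapered wooden wedge in under that end, thin end first, until the tray sits level, and let go of it. Then slide the tallest circuit board straight up out of the slotted rack and stand it in the trough on the levelled tray, between the cheeks and leaning back on the back rest, without dropping it. Leave the other boards in the rack and everything else where it is.

Things in the scene. Friction and masses are not known exactly. Their poses are not given: they have to be found in the camera images.
- tray (a joint): Hinge of the stand's tray, rad: 0 = level, negative = the free end sags; starts at its lower stop, -0.08; it turns freely (no friction, no spring) from -0.08 to 0.06 and falls back if not propped. The free lower edge lies 210 mm from the hinge axis, so 0.01 rad is about 2 mm at that edge.
- stand: Fixed grey foot of the inspection stand (y = 80 to 120 mm). Origin on the bench under the tray's middle. Hinge axis along x at y = +100 mm, 28 mm up. The aluminium tray, 120 (x) x 220 (y, -110 to +110) x 12 mm, 0.55 kg, has its underside 28 mm up when level; sagging, its free lower edge (y = -110) is about 11 mm up. Below the tray the bench is clear as far as the foot.
- trough (a point): Middle of the trough's floor, on top of the tray (40 mm above the bench when level); turns with the tray, axes as the stand's when level. The trough runs along y: front lip's inner face at x = +7 mm (12 mm high), foot of the back rest at x = -7 mm; the rest (120 wide, 70 mm along its slope) leans 0.26 rad towards -x. Cheeks 22 mm high, inner faces at y = +-67 mm.
- wedge: Loose wooden wedge, 170 mm long, 40 mm wide, 0.1 kg. Origin at the centre of its underside; +x points to the thin end (tip at x = +85 mm, 4 mm thick). The top slopes evenly up to 34 mm at x = -45 mm; from there to the tail end at x = -85 mm it is flat, 34 mm high. Wood on bench and tray holds by friction.
- wedge_tip (a point): The middle of the wedge's thin end, at the underside (wedge x = +85 mm).
- rack: Fixed black slotted rack for circuit boards. Origin at the centre of its underside; 150 mm in x, 137 mm in y, 75 mm high. Three upright slots at x = -45, 0 and +45 mm; a board stands across y on the 10 mm thick floor, its side edges in grooves 7 mm wide between the two end walls (open above and between).
- tall_board: The tallest of three loose green circuit boards upright in the rack, in any slot: 140 mm high, 110 wide (y), 4 thick (x), about 0.15 kg, with an aluminium bar 10 mm thick and 16 mm high along the whole top edge. Origin at the centre of its bottom edge, z up along the board, x across its thickness; parts on the +x face (either face may lean on the rest).
- tall_board_top (a point): The middle of the tall board's top edge, 140 mm above its origin.
- short_board_a: Board like the tall one but 105 mm high, in the rack; origin at the centre of its bottom edge.
- short_board_b: Board like the tall one but 90 mm high, in the rack; origin at the centre of its bottom edge.
- block: Bystander: plain wooden block, 170 x 40 x 34 mm, no taper; origin at the centre of its underside.
- screwdriver: Bystander: screwdriver, 190 mm, lying along its x.
- jar: Bystander: white jar, 52 mm across, 60 mm high.
- spool: Bystander: solder spool standing on its flange, 60 mm across, 40 mm high.
- tape: Bystander: roll of tape lying flat, 96 mm across, 25 mm high.
- brush: Bystander: brush, 170 mm, lying along its x.
Mind the look-alikes: they are no part of the job. What is shaped like the wedge but purple or white is not meant.

How it is judged:
By the outcome, as a careful person would: the job done as asked, in the order asked, and still so for the second after the job is handed in, with the robot touching nothing.
It also fails if it takes over 58 s, if anything falls off the work surface, if the arm or the gripper's body presses on something with over 40 N, if the wrist force passes 120 N, or if a joint passes its speed limit or range.

## Working session

There is one attempt and no reset: what is moved stays moved. The work goes in short steps, Python scripts to look and compute and a tool call to move; the robot and the scene stay as the last step left them, time stands still between calls to the robot, and variables do not carry over. Pictures are saved under pics/ and viewed, at most 10 in all, crops included, and the job is handed in when it is done.

Besides the shell and the picture viewer there is one more tool, called after ">>>" as a command line: name --pt "numbers of a row" for each row, then --argument value for the rest. jog_arm: Moves the arm, as the interface text tells. Its arguments: {"type":"object","properties":{"commands":{"type":"array","items":{"type":"array","items":{"type":"number"}}},"squeeze":{"type":"number"}},"required":["commands"]}

```bash
ls; mkdir -p pics; python3 - <<'E'
from cell import env
import cv2
print(env.state()); print(env.finger_overhang)
for n in ("scene","top"):
    cv2.imwrite(f"pics/{n}0.png",env.camera(n)[:,:,::-1]); c=env.get_calibration(n); print(n,c)
print(env.get_calibration("wrist"))
E
```

```text
pics
{'t': 0.0, 'joints': array([-9.63269258e-01,  4.08274755e-02,  8.37702826e-02, -5.16979036e-04,
       -1.61548690e+00, -3.33724655e-01]), 'dq': array([-0.00153645, -0.00121823, -0.00117561,  0.00078342,  0.00061102,
        0.00115628]), 'joint_efforts': array([-1.77710552e-05, -3.68200707e+01,  3.47402322e+01,  6.93233460e+00,
       -5.57021951e-03, -4.39017799e-05]), 'position': array([ 0.16226524, -0.57732952,  0.25223719]), 'tool_rot': array([ 4.28735365e-01, -3.11186366e+00, -2.81449821e-03]), 'force': array([-0.26402249,  0.18209054,  0.80490665]), 'torque': array([ 0.0180831 , -0.01949965,  0.04499976]), 'grasp_force': 0.0, 'opening': 0.08526078369319266}
0.022
scene {'camera_matrix': array([[448.83043416,   0.        , 314.28682368],
       [  0.        , 448.83043416, 245.37778079],
       [  0.        ,   0.        ,   1.        ]]), 'k1': 0.01827766742874114, 'extrinsics': array([[ 0.23177581,  0.97276788,  0.00162363, -0.11303164],
       [ 0.8040998 , -0.19064838, -0.56309564, -0.36538277],
       [-0.54745181,  0.1318175 , -0.82639014,  1.38718753],
       [ 0.  
[... 472 characters left out ...]
62e-02, -9.94757655e-01,
         1.41755091e+00],
       [ 0.00000000e+00,  0.00000000e+00,  0.00000000e+00,
         1.00000000e+00]])}
{'camera_matrix': array([[330.47599799,   0.        , 322.57452311],
       [  0.        , 330.47599799, 238.30254568],
       [  0.        ,   0.        ,   1.        ]]), 'k1': -0.04652540168639172, 'tool_from_camera': array([[ 4.04347662e-04, -9.60054622e-01, -2.79812364e-01,
         7.06971978e-02],
       [ 9.99999435e-01,  6.63232197e-04, -8.30526930e-04,
         3.29559060e-04],
       [ 9.82931786e-04, -2.79811870e-01,  9.60054348e-01,
        -1.20783625e-01],
       [ 0.00000000e+00,  0.00000000e+00,  0.00000000e+00,
         1.00000000e+00]])}
```

View pics/top0.png

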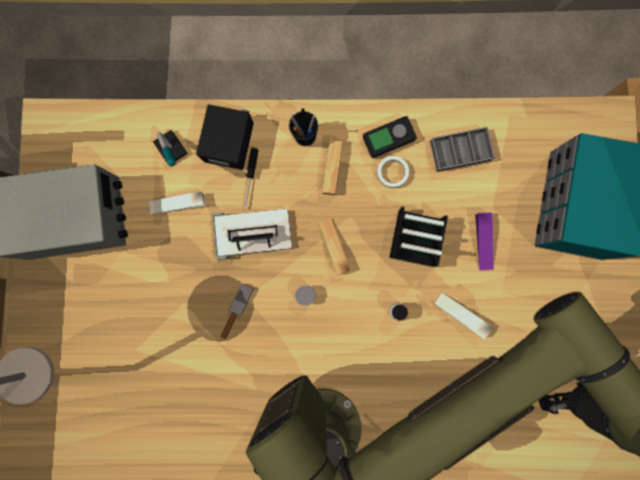

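View pics/scene0.png

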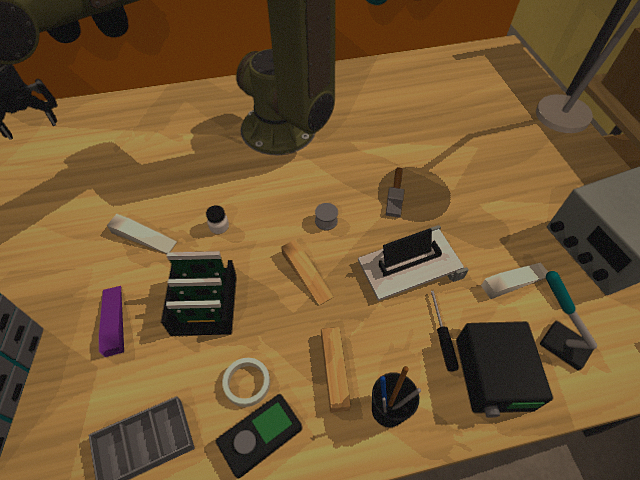

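Top view: the stand is at (253,233), with its grey foot at the left end, so the free end is on the right, near (290,230). There are two wooden pieces, at (335,245) and (332,167), and the rack is at (420,237). I'll zoom in to tell the wedge from the block.

```bash
cat > h.py <<'E'
import numpy as np, cv2
from cell import env
from scipy.spatial.transform import Rotation as R
def ray(n,px,state=None):
    "origin and direction (world) of pixel px"
    c=env.get_calibration(n); K=c["camera_matrix"]
    d=(np.array(px,float)-K[:2,2])/[K[0,0],K[1,1]]; s=d.copy()
    for _ in range(20): s=d/(1+c["k1"]*(s@s))
    v=np.append(s,1)
    if n=="wrist":
        T=c["tool_from_camera"]; Rt=R.from_rotvec(state["tool_rot"]).as_matrix()
        return Rt@T[:3,3]+state["position"], Rt@T[:3,:3]@v
    E=c["extrinsics"]; return -E[:3,:3].T@E[:3,3], E[:3,:3].T@v
def onz(n,px,z,state=None):
    o,d=ray(n,px,state); return o+d*(z-o[2])/d[2]
def tri(a,b):
    "closest point of two rays, and their gap"
    (o,d),(p,e)=a,b; d=d/np.linalg.norm(d); e=e/np.linalg.norm(e)
    s,t=np.linalg.lstsq(np.c_[d,-e],p-o,rcond=None)[0]
    return (o+s*d+p+t*e)/2, np.linalg.norm(o+s*d-p-t*e)
E
python3 - <<'E'
import cv2,numpy as np
a=cv2.imread("pics/top0.png")[130:290,200:460]; b=cv2.imread("pics/scene0.png")[220:420,150:480]
a=cv2.resize(a,None,fx=2.3,fy=2.3,interpolation=3);b=cv2.resize(b,None,fx=1.8,fy=1.8,interpolation=3)
cv2.imwrite("pics/topz.png",cv2.resize(cv2.imread("pics/top0.png")[130:290,200:460],(780,480),interpolation=3))
cv2.imwrite("pics/scz.png",cv2.resize(cv2.imread("pics/scene0.png")[220:420,150:480],(792,480),interpolation=3))
E
```

```text
(no output)
```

View pics/topz.png

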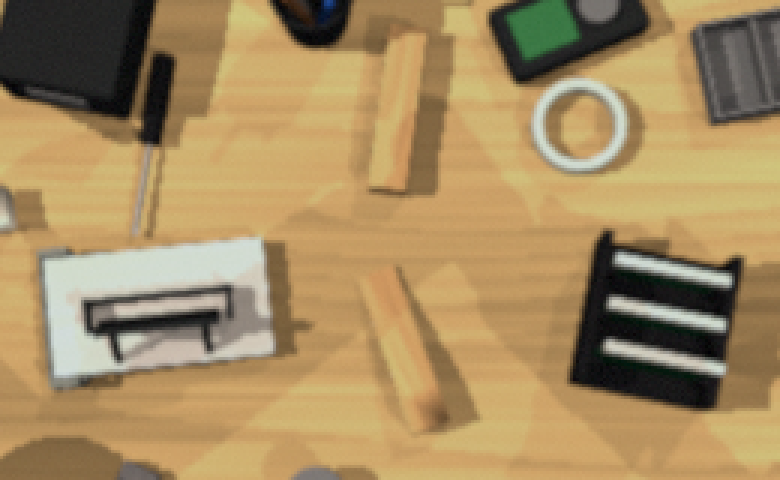

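View pics/scz.png

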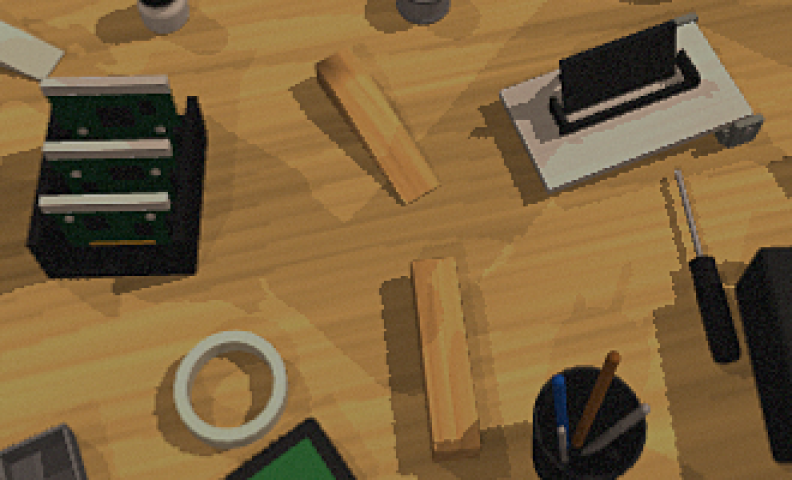

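Wedge: the nearer piece, with its tail by the robot at topz (433,415) and its thin tip at topz (378,268). The farther one is the plain block. Bars in topz sit at (672,270), (667,313) and (664,357). Next I triangulate these.

```bash
python3 - <<'E'
from h import *
t=lambda u,v:(200+u/3,130+v/3); s=lambda u,v:(150+u/2.4,220+v/2.4)
np.set_printoptions(precision=4,suppress=True)
P=lambda a,b:tri(ray("top",t(*a)),ray("scene",s(*b)))
# bars: ends (left in top = right in scene)
for n,a,b,c,d in (("far",(612,262),(732,282),(168,202),(41,202)),("mid",(607,303),(727,326),(170,148),(43,150)),("near",(604,346),(725,370),(171,85),(41,87))):
    p,q=P(a,c),P(b,d); print(n,p,q,np.linalg.norm(p[0]-q[0]))
for n,a,b in (("free far",(262,238),(550,188)),("free near",(275,353),(500,93)),("hinge far",(40,258),(753,112)),("wtip far",(395,262),(440,184)),("wtip near",(362,275),(405,200)),("wtail l",(415,430),(318,68)),("wtail r",(448,415),(345,52))):
    print(n,P(a,b))
E
```

```text
far (array([ 0.6086, -0.2349,  0.077 ]), np.float64(0.0019670065793926128)) (array([ 0.5877, -0.3448,  0.0868]), np.float64(0.0033358234126229717)) 0.1122961837401734
mid (array([ 0.5662, -0.2256,  0.0973]), np.float64(6.245413650368856e-05)) (array([ 0.5439, -0.3366,  0.1007]), np.float64(0.002221054247338183)) 0.11318285862167327
near (array([ 0.5222, -0.2156,  0.1313]), np.float64(0.00353344582535845)) (array([ 0.4998, -0.3267,  0.1342]), np.float64(0.0013078959756721486)) 0.11334135521787661
free far (array([0.6433, 0.115 , 0.0132]), np.float64(0.004348519425406923))
free near (array([0.5255, 0.1006, 0.0089]), np.float64(0.0036962571502459633))
hinge far (array([0.6186, 0.3342, 0.0317]), np.float64(0.002110799829736325))
wtip far (array([ 0.62  , -0.0057,  0.0311]), np.float64(0.0362845418809059))
wtip near (array([ 0.6074, -0.0028, -0.0249]), np.float64(0.02873267932415453))
wtail l (array([ 0.4459, -0.0581, -0.0035]), np.float64(0.028822169419061815))
wtail r (array([ 0.4638, -0.0609,  0.0494]), np.float64(0.030068204155731353))
```

```bash
python3 - <<'E'
from h import *
t=lambda u,v:(200+u/3,130+v/3); s=lambda u,v:(150+u/2.4,220+v/2.4)
np.set_printoptions(precision=4,suppress=True)
for n,a,b,z in (("free far",(262,238),(550,188),.023),("free near",(275,353),(500,93),.023),("hinge far",(40,258),(753,112),.041),("tip r",(395,262),(405,200),.004),("tip l",(362,275),(440,184),.004),("tail l",(415,430),(345,52),.034),("tail r",(448,415),(318,68),.034)):
    print(n,onz("top",t(*a),z),onz("scene",s(*b),z))
for n,a,b,z in (("near+",(604,346),(171,85),.15),("near-",(725,370),(41,87),.15)): print(n,onz("top",t(*a),z),onz("scene",s(*b),z))
S=env.state(); print(R.from_rotvec(S["tool_rot"]).as_matrix())
E
```

```text
free far [0.6411 0.1119 0.023 ] [0.6484 0.1144 0.023 ]
free near [0.5239 0.0975 0.023 ] [0.5342 0.0987 0.023 ]
hinge far [0.6177 0.3329 0.041 ] [0.6231 0.3282 0.041 ]
tip r [ 0.6193 -0.0232  0.004 ] [ 0.6195 -0.0208  0.004 ]
tip l [0.6058 0.0106 0.004 ] [0.6106 0.0166 0.004 ]
tail l [ 0.4466 -0.0434  0.034 ] [ 0.4563 -0.0445  0.034 ]
tail r [ 0.4615 -0.0761  0.034 ] [ 0.4693 -0.0752  0.034 ]
near+ [ 0.5204 -0.2148  0.15  ] [ 0.5353 -0.2122  0.15  ]
near- [ 0.4987 -0.3238  0.15  ] [ 0.5113 -0.3225  0.15  ]
[[-0.9627 -0.2704 -0.0006]
 [-0.2704  0.9627  0.0015]
 [ 0.0001  0.0016 -1.    ]]
```

Poses are consistent: the wedge tail's flat is near (0.478,-0.054) with yaw 19°, the middle of the tray's free edge is near (0.587,0.105) with stand yaw about 6.6°, and the tall board is the near bar, around (0.51..0.523,-0.268). Going above the wedge now.

>>> jog_arm --pt "0.085 -0.0297 0.0279 0 0" --pt "0.085 -0.0297 0.0279 0 0" --pt "0.085 -0.0297 0.0279 0 0" --pt "0.085 -0.0297 0.0279 0 0" --pt "0.085 -0.0297 0.0279 0 0" --pt "0.085 -0.0297 0.0279 0.01 0" --pt "0.085 -0.0297 0.0279 0.01 0" --pt "0.085 -0.0297 0.0279 0.01 0" --pt "0.085 -0.0297 0.0279 0.01 0" --pt "0.085 -0.0297 0.0279 0.01 0" --pt "0.085 -0.0297 0.0279 0.01 0" --pt "0.085 -0.0297 0.0279 0.01 0" --pt "0.085 -0.0297 0.0279 0.01 0" --pt "0.085 -0.0297 0.0279 0.01 0" --pt "0.085 -0.0297 0.0279 0.01 0" --pt "0.085 0 0 0 0"

```text
t: 2.1
position: [0.478, -0.0525, 0.1515]
tool_rot: [0.433, -3.108, -0.001]
force: [-0.9, -0.6, -0.0]
opening: 0.0851
grasp_force: 0.0
```

```bash
cat >> h.py <<'E'
def go(x,y,z,yaw=None):
    "print tool-frame shift to a world TCP target; yaw = wanted angle (deg) of tool x"
    S=env.state(); M=R.from_rotvec(S["tool_rot"]).as_matrix()
    yw=np.degrees(np.arctan2(M[1,0],M[0,0]))
    print("pos",S["position"].round(4),"yaw",yw.round(2),"q",S["joints"].round(2),"t",S["t"])
    print("shift",(M.T@(np.array([x,y,z])-S["position"])).round(4),"turn",None if yaw is None else np.radians((yw-yaw+180)%360-180).round(3))
E
python3 - <<'E'
from h import *
S=env.state(); im=env.camera("wrist"); cv2.imwrite("pics/w1.png",im[:,:,::-1])
go(.478,-.054,.15,-160.6)
E
```

```text
pos [ 0.4778 -0.0535  0.1523] yaw -164.21 q [ 0.31 -0.27 -0.39 -0.   -1.46 -1.6 ] t 2.15
shift [-0.0001 -0.0005  0.0023] turn -0.063
```

View pics/w1.png

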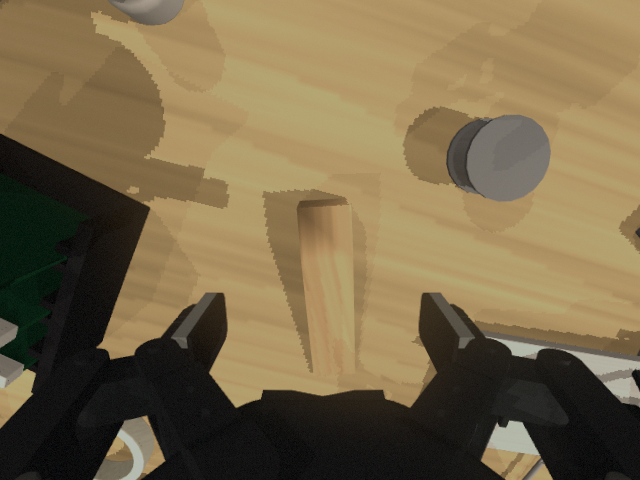

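The wrist view shows the wedge tail's top edge at (298,207)–(348,205), with the body running down to about (312,372)/(354,372).

```bash
python3 - <<'E'
from h import *
S=env.state()
for p,z in (((298,207),.034),((348,205),.034),((302,260),.034),((351,260),.034),((312,372),.018),((354,372),.018)): print(p,onz("wrist",p,z,S).round(4))
E
```

```text
(298, 207) [ 0.4584 -0.0776  0.034 ]
(348, 205) [ 0.447  -0.0427  0.034 ]
(302, 260) [ 0.4975 -0.0642  0.034 ]
(351, 260) [ 0.4873 -0.028   0.034 ]
(312, 372) [ 0.6066 -0.027   0.018 ]
(354, 372) [0.5962 0.0102 0.018 ]
```

>>> jog_arm --pt "0.085 0.006 0.0015 0.02 -0.051" --pt "0.085 0 0 0.035 0" --pt "0.085 0 0 0.035 0" --pt "0.085 0 0 0.024 0" --pt "0.085 0 0 0.01 0" --pt "0.03 0 0 0 0" --pt "0.03 0 0 0 0" --pt "0.03 0 0 0 0" --pt "0.03 0 0 0 0" --pt "0.03 0 0 0 0" --pt "0.03 0 0 0 0" --squeeze 60

```text
t: 3.52
position: [0.4729, -0.0543, 0.0309]
tool_rot: [-0.508, 3.098, -0.0]
force: [-1.5, 0.3, 6.5]
opening: 0.0386
grasp_force: 62.0
```

>>> jog_arm --pt "0.03 0 0 -0.02 0" --pt "0.03 0.008 -0.0237 0 0" --pt "0.03 0.008 -0.0237 0 0" --pt "0.03 0 0 0 -0.17" --pt "0.03 0 0 0 -0.17" --pt "0.03 0 0 0 -0.17" --pt "0.03 0 0 0 -0.17" --pt "0.03 0 0 0 -0.17" --pt "0.03 0 0 0 -0.17" --pt "0.03 0 0 0 -0.17" --pt "0.03 0 0 0 -0.17" --pt "0.03 0 0 0 0"

```text
t: 5.03
position: [0.4716, -0.1044, 0.0491]
tool_rot: [2.343, -2.093, -0.001]
force: [0.8, -0.2, -0.8]
opening: 0.0392
grasp_force: 61.2
```

```bash
python3 - <<'E'
from h import *
go(.607,-.0635,.032,-83.4); im=env.camera("top"); cv2.imwrite("pics/t2.png",im[:,:,::-1])
E
```

```text
pos [ 0.4716 -0.1044  0.0491] yaw -83.55 q [ 0.2  -0.21 -0.52 -0.   -1.26 -0.09] t 5.025
shift [-0.0254 -0.1392  0.017 ] turn -0.003
```

>>> jog_arm --pt "0.03 0 -0.035 0 0" --pt "0.03 0 -0.035 0 0" --pt "0.03 0 -0.035 0 0" --pt "0.03 -0.01 -0.034 0 0" --pt "0.03 -0.0154 0 0 0" --pt "0.03 0 0 0.009 0" --pt "0.03 0 0 0.0085 0" --pt "0.03 0 0 0 0"

```text
t: 6.08
position: [0.6064, -0.0638, 0.0315]
tool_rot: [2.343, -2.092, -0.0]
force: [0.0, 0.8, -0.5]
opening: 0.0391
grasp_force: 61.3
```

```bash
python3 - <<'E'
from h import *
go(.607,-.0635,.031,-83.4)
a=env.camera("top")[160:310,190:390,::-1]; b=env.camera("scene")[180:340,250:480,::-1]
a=cv2.resize(a,(400*1,300),interpolation=3);b=cv2.resize(b,(400,278),interpolation=3)
c=np.zeros((300,800,3),np.uint8);c[:,:400]=a;c[:278,400:]=b;cv2.imwrite("pics/c3.png",c)
E
```

```text
pos [ 0.6064 -0.0638  0.0315] yaw -83.52 q [ 0.22  0.15 -0.2  -0.   -1.21 -0.11] t 6.075
shift [-0.0002 -0.0006  0.0005] turn -0.002
```

View pics/c3.png

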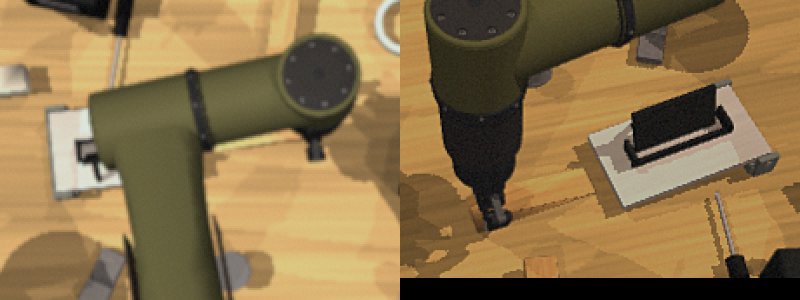

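```bash
python3 - <<'E'
from h import *
f=lambda u,v:(250+(u-400)/1.739,180+v/1.739)
for n,p,z in (("tip far",(597,195),.004),("tip near",(586,164),.004),("edge near",(587,140),.023),("edge far",(626,210),.023),("hinge far",(779,151),.041)): print(n,onz("scene",f(*p),z).round(4))
E
```

```text
tip far [0.6153 0.0884 0.004 ]
tip near [0.565  0.0877 0.004 ]
edge near [0.5386 0.0954 0.023 ]
edge far [0.6547 0.1142 0.023 ]
hinge far [0.6257 0.3376 0.041 ]
```

>>> jog_arm --pt "0.03 -0.02 0 0 0" --pt "0.03 -0.02 0 0 0" --pt "0.03 -0.003 0 0 0" --pt "0.03 -0.002 0 0 0"

```text
t: 6.68
position: [0.6018, -0.0179, 0.0319]
tool_rot: [-2.345, 2.09, 0.0]
force: [-0.2, -0.8, -0.2]
opening: 0.039
grasp_force: 61.3
```

>>> jog_arm --pt "0.03 -0.002 0 0 0" --pt "0.03 -0.002 0 0 0"

```text
t: 6.92
position: [0.6014, -0.0148, 0.0317]
tool_rot: [2.344, -2.092, -0.0]
force: [-0.4, -0.3, -1.4]
opening: 0.0393
grasp_force: 61.3
```

>>> jog_arm --pt "0.03 -0.002 0 0 0" --pt "0.03 -0.002 0 0 0"

```text
t: 7.18
position: [0.6009, -0.0111, 0.0317]
tool_rot: [2.344, -2.091, 0.0]
force: [0.2, -3.1, -1.3]
opening: 0.0389
grasp_force: 61.1
```

>>> jog_arm --pt "0.03 -0.002 0 0 0" --pt "0.03 -0.002 0 0 0"

```text
t: 7.42
position: [0.6004, -0.0072, 0.0317]
tool_rot: [2.344, -2.091, 0.0]
force: [0.2, -4.5, -1.8]
opening: 0.0387
grasp_force: 61.2
```

>>> jog_arm --pt "0.03 -0.002 0 0 0" --pt "0.03 -0.002 0 0 0"

```text
t: 7.68
position: [0.5999, -0.0028, 0.0317]
tool_rot: [2.344, -2.091, -0.0]
force: [-0.5, -3.2, -1.7]
opening: 0.0391
grasp_force: 61.2
```

>>> jog_arm --pt "0.03 -0.002 0 0 0" --pt "0.03 -0.002 0 0 0"

```text
t: 7.92
position: [0.5995, 0.0013, 0.0317]
tool_rot: [2.344, -2.091, -0.0]
force: [0.8, -4.3, -1.9]
opening: 0.0392
grasp_force: 61.1
```

>>> jog_arm --pt "0.03 -0.008 0 0.0006 0" --pt "0.03 -0.01 0 0 0" --pt "0.03 -0.01 0 0 0" --pt "0.03 -0.01 0 0 0" --pt "0.03 -0.01 0 0 0" --pt "0.03 -0.007 0 0 0" --pt "0.03 -0.004 0 0 0" --pt "0.03 0 0 0 0"

```text
t: 8.93
position: [0.5927, 0.0606, 0.031]
tool_rot: [-2.344, 2.09, 0.001]
force: [-0.5, 0.5, -1.4]
opening: 0.0388
grasp_force: 61.3
```

```bash
python3 - <<'E'
from h import *
go(.5925,.060,.031,-83.4)
b=env.camera("scene")[180:330,250:500,::-1]
cv2.imwrite("pics/s4.png",cv2.resize(b,(800,480),interpolation=3))
E
```

```text
pos [0.5927 0.0606 0.031 ] yaw -83.44 q [ 0.44  0.12 -0.24 -0.   -1.21 -0.32] t 8.925
shift [0.0006 0.0003 0.    ] turn -0.001
```

View pics/s4.png

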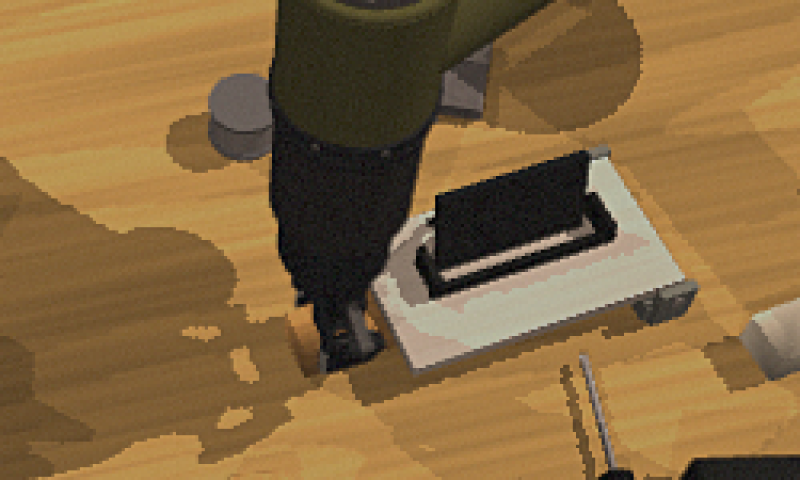

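>>> jog_arm --pt "0.085 0 0 0 0" --pt "0.085 0 0 0 0" --pt "0.085 0 0 0 0" --pt "0.085 0 0 -0.01 0" --pt "0.085 0 0 -0.03 0" --pt "0.085 0 0 -0.04 0" --pt "0.085 0.02 0 -0.04 0" --pt "0.085 0.02 0 -0.04 0" --pt "0.085 0.03 0 0 0" --pt "0.085 0 0 0 0"

```text
t: 10.22
position: [0.601, -0.0112, 0.1925]
tool_rot: [-2.341, 2.093, -0.001]
force: [-0.4, -0.1, -0.1]
opening: 0.0848
grasp_force: 0.0
```

```bash
python3 - <<'E'
from h import *
go(.5925,.060,.031,-83.4); np.save("s5.npy",np.r_[env.state()["position"],env.state()["tool_rot"]])
cv2.imwrite("pics/w5.png",env.camera("wrist")[:,:,::-1]);cv2.imwrite("pics/s5.png",env.camera("scene")[:,:,::-1]);cv2.imwrite("pics/t5.png",env.camera("top")[:,:,::-1])
E
```

```text
pos [ 0.601  -0.0112  0.1925] yaw -83.6 q [ 0.31  0.04 -0.02  0.   -1.5  -0.2 ] t 10.225
shift [-0.0717  0.0008  0.1615] turn -0.003
```

View pics/w5.png

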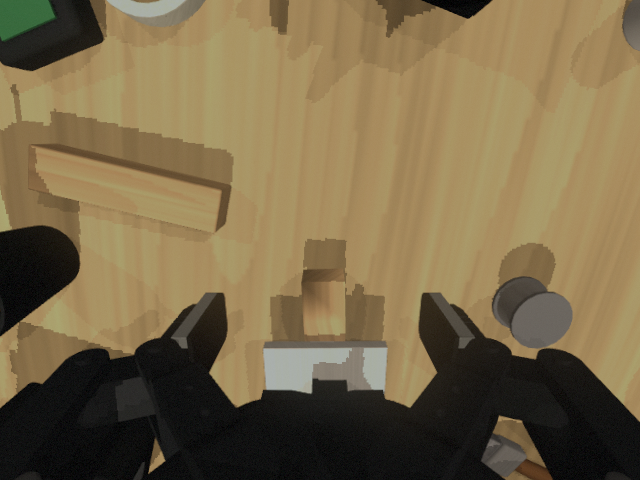

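The tray's free edge is at v≈340 (u 264–387), with the wedge centred beneath it and its tail top edge at v≈275. I'll measure the visible wedge length, which should be 66 mm when level.

```bash
python3 - <<'E'
from h import *
im=cv2.imread("pics/w5.png"); 
for u in (310,324,338): print(u,[(v,*im[v,u-2:u+3].mean(0).astype(int)) for v in list(range(266,284,1))+list(range(330,354,2))])
s=np.load("s5.npy"); S={"position":s[:3],"tool_rot":s[3:]}
for p,z in (((324,278),.034),((324,275),.034),((324,270),.0),((324,336),.028),((324,340),.028),((264,343),.028),((387,343),.028),((264,350),.04),((387,350),.04)): print(p,onz("wrist",p,z,S).round(4))
E
```

```text
310 [(266, np.int64(68), np.int64(106), np.int64(129)), (267, np.int64(70), np.int64(105), np.int64(130)), (268, np.int64(66), np.int64(102), np.int64(125)), (269, np.int64(53), np.int64(82), np.int64(104)), (270, np.int64(41), np.int64(65), np.int64(85)), (271, np.int64(42), np.int64(66), np.int64(85)), (272, np.int64(42), np.int64(67), np.int64(87)), (273, np.int64(44), np.int64(67), np.int64(88)), (274, np.int64(43), np.int64(67), np.int64(87)), (275, np.int64(42), np.int64(67), np.int64(86)), (276, np.int64(43), np.int64(66), np.int64(86)), (277, np.int64(43), np.int64(66), np.int64(86)), (278, np.int64(43), np.int64(68), np.int64(87)), (279, np.int64(43), np.int64(68), np.int64(89)), (280, np.int64(43), np.int64(69), np.int64(90)), (281, np.int64(47), np.int64(71), np.int64(93)), (282, np.int64(50), np.int64(78), np.int64(102)), (283, np.int64(50), np.int64(78), np.int64(102)), (330, np.int64(96), np.int64(141), np.int64(167)), (332, np.int64(96), np.int64(141), np.int64(167)), (334, np.int64(95), np.int64(141), np.int64(167)), (336, np.int64(65), np.int64(95), np.int64(122)), (
[... 3065 characters left out ...]
4(73), np.int64(108), np.int64(138)), (340, np.int64(73), np.int64(107), np.int64(137)), (342, np.int64(83), np.int64(94), np.int64(102)), (344, np.int64(85), np.int64(95), np.int64(103)), (346, np.int64(87), np.int64(98), np.int64(106)), (348, np.int64(149), np.int64(163), np.int64(161)), (350, np.int64(166), np.int64(174), np.int64(168)), (352, np.int64(166), np.int64(174), np.int64(169))]
(324, 278) [0.595  0.0365 0.034 ]
(324, 275) [0.5953 0.0336 0.034 ]
(324, 270) [0.5943 0.0422 0.    ]
(324, 336) [0.5877 0.1006 0.028 ]
(324, 340) [0.5871 0.1051 0.028 ]
(264, 343) [0.6462 0.1155 0.028 ]
(387, 343) [0.5244 0.1017 0.028 ]
(264, 350) [0.6442 0.115  0.04  ]
(387, 350) [0.5266 0.1017 0.04  ]
```

Visible length is 67 mm against the 66 mm that means level, so the tray is within about 0.001 rad. The trough middle comes out near (0.573,0.216) with stand yaw about 6.5°. Next, above the tall board.

>>> jog_arm --pt "0.085 0 0 -0.04 0" --pt "0.085 0.02 0.01 -0.038 0" --pt "0.085 0.038 0.017 0 0" --pt "0.085 0.038 0.017 0 0" --pt "0.085 0.038 0.017 0 0" --pt "0.085 0.038 0.017 0 0" --pt "0.085 0.038 0.017 0 0" --pt "0.085 0.036 0.018 0 0" --pt "0.085 0 0 0 0.156" --pt "0.085 0 0 0 0.156" --pt "0.085 0 0 0 0"

```text
t: 11.75
position: [0.5167, -0.2665, 0.2689]
tool_rot: [1.993, -2.428, -0.001]
force: [0.1, 0.2, 0.5]
opening: 0.0848
grasp_force: 0.0
```

```bash
python3 - <<'E'
from h import *
go(.516,-.268,.27,-101.5); np.save("s6.npy",np.r_[env.state()["position"],env.state()["tool_rot"]])
cv2.imwrite("pics/w6.png",env.camera("wrist")[:,:,::-1])
E
```

```text
pos [ 0.5167 -0.2665  0.2689] yaw -101.22 q [-0.13 -0.01  0.07 -0.   -1.64 -0.06] t 11.75
shift [ 0.0016  0.0004 -0.0011] turn 0.005
```

View pics/w6.png

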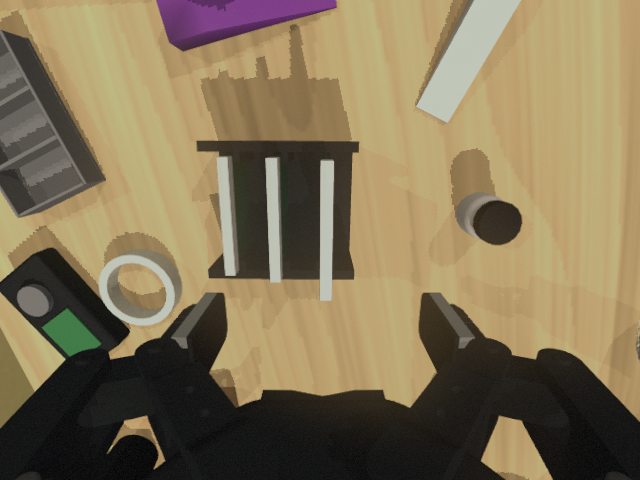

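The tall bar (rightmost, longest in view) runs from (327,160) to (326,300).

```bash
python3 - <<'E'
from h import *
im=cv2.imread("pics/w6.png"); 
m=(im.min(2)>140).astype(np.uint8)
n,l,st,c=cv2.connectedComponentsWithStats(m)
k=l[230,327]; ys,xs=np.where(l==k); print(st[k],c[k]); r=cv2.minAreaRect(np.c_[xs,ys].astype(np.float32)); print(r)
B=cv2.boxPoints(r)
s=np.load("s6.npy"); S={"position":s[:3],"tool_rot":s[3:]}
for p in B: print(p,onz("wrist",p,.15,S).round(4))
w=[onz("wrist",p,.15,S) for p in B]; print(np.mean(w,0))
for row in (170,230,290): x=xs[ys==row]; print(row,x.min(),x.max(),onz("wrist",(x.min()-.5,row),.15,S),onz("wrist",(x.max()+.5,row),.15,S))
E
```

```text
[ 320  161   14  140 1760] [325.93068182 229.00056818]
((326.4999694824219, 230.49996948242188), (12.999998092651367, 138.99996948242188), 0.0)
[319.99997 299.99994] [ 0.5287 -0.2175  0.15  ]
[319.99997 160.99998] [ 0.5074 -0.3238  0.15  ]
[332.99997 161.     ] [ 0.4984 -0.322   0.15  ]
[332.99997 299.99994] [ 0.5185 -0.2155  0.15  ]
[ 0.51325184 -0.26970474  0.15      ]
170 321 333 [ 0.50829822 -0.31758861  0.15      ] [ 0.49919336 -0.31578823  0.15      ]
230 320 332 [ 0.51771102 -0.27430152  0.15      ] [ 0.50814811 -0.27240897  0.15      ]
290 320 331 [ 0.52738171 -0.22613781  0.15      ] [ 0.5180566  -0.22429147  0.15      ]
```

>>> jog_arm --pt "0.05 0.0038 0.0027 0.02 0" --pt "0.05 0 0 0.04 0" --pt "0.05 0 0 0.04 0" --pt "0.05 0 0 0.015 0" --pt "0.05 0 0 0.008 0" --pt "0.05 0 0 0 0" --pt "0 0 0 0 0" --pt "0 0 0 0 0" --pt "0 0 0 0 0" --pt "0 0 0 0 0" --squeeze 60

```text
t: 13.05
position: [0.5136, -0.2705, 0.1473]
tool_rot: [-1.991, 2.429, -0.002]
force: [-0.3, -0.1, 4.2]
opening: 0.0088
grasp_force: 60.2
```

>>> jog_arm --pt "0 0 0 -0.005 0" --pt "0 0 0 -0.01 0" --pt "0 0 0 -0.015 0" --pt "0 0 0 -0.02 0" --pt "0 0 0 -0.025 0" --pt "0 0 0 -0.025 0" --pt "0 0 0 -0.025 0" --pt "0 0 0 -0.02 0" --pt "0 0 0 0 0"

```text
t: 14.18
position: [0.5137, -0.2705, 0.2942]
tool_rot: [-1.989, 2.428, -0.006]
force: [0.2, -0.1, -1.7]
opening: 0.0089
grasp_force: 59.5
```

```bash
python3 - <<'E'
from h import *
go(.572,.216,.292,-83.5)
cv2.imwrite("pics/t7.png",env.camera("top")[:,:,::-1]);cv2.imwrite("pics/s7.png",env.camera("scene")[:,:,::-1])
E
```

```text
pos [ 0.5137 -0.2705  0.2942] yaw -101.35 q [-0.14 -0.01  0.11  0.   -1.68 -0.06] t 14.175
shift [-0.4885  0.0386  0.0019] turn -0.312
```

>>> jog_arm --pt "0 -0.02 0.002 0 0" --pt "0 -0.035 0.0028 0 0" --pt "0 -0.035 0.0028 0 0" --pt "0 -0.035 0.0028 0 0" --pt "0 -0.035 0.0028 0 0" --pt "0 -0.035 0.0028 0 0" --pt "0 -0.035 0.0028 0 0" --pt "0 -0.035 0.0028 0 0" --pt "0 -0.035 0.0028 0 0" --pt "0 -0.035 0.0028 0 0" --pt "0 -0.035 0.0028 0 0" --pt "0 -0.035 0.0028 0 0" --pt "0 -0.035 0.0028 0 0" --pt "0 -0.035 0.0028 0 0" --pt "0 -0.0135 0 0 -0.1" --pt "0 0 0 0 -0.1" --pt "0 0 0 0 -0.112" --pt "0 0 0 0 0"

```text
t: 16.52
position: [0.5709, 0.217, 0.2904]
tool_rot: [2.343, -2.091, -0.001]
force: [-0.3, -0.0, -2.0]
opening: 0.0088
grasp_force: 59.5
```

```bash
python3 - <<'E'
from h import *
go(.572,.216,.292,-83.5); np.save("s8.npy",np.r_[env.state()["position"],env.state()["tool_rot"]])
w=env.camera("wrist")[:,:,::-1]; cv2.imwrite("pics/w8.png",w)
c=np.zeros((600,800,3),np.uint8)
t=cv2.imread("pics/t7.png")[195:275,200:300]; s=cv2.imread("pics/s7.png")[215:305,350:480]
c[:300,:375]=cv2.resize(t,(375,300),interpolation=3); c[:277,400:]=cv2.resize(s,(400,277),interpolation=3)
c[300:,:400]=cv2.resize(w,(400,300),interpolation=cv2.INTER_AREA); c[300:,400:]=cv2.resize(w[180:420,160:480],(400,300),interpolation=3)
cv2.imwrite("pics/c8.png",c)
E
```

```text
pos [0.5709 0.217  0.2904] yaw -83.48 q [ 0.69  0.08  0.19 -0.   -1.69 -0.58] t 16.525
shift [ 0.0011 -0.001  -0.0016] turn 0.0
```

View pics/c8.png

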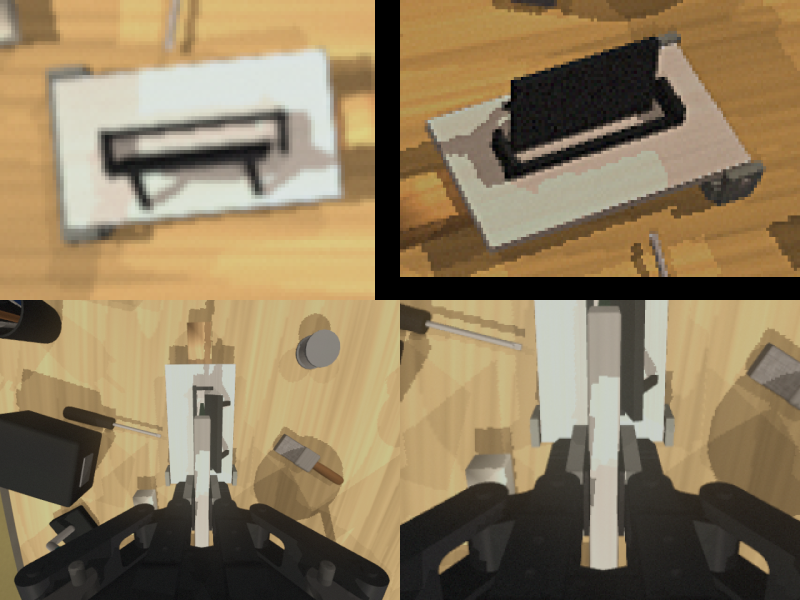

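The composite shows the trough unobstructed in the top and scene crops. In the wrist view the cheek and front-lip corner is near (309,140), the rest's top edge is near u 340–355, and the bar is at u≈325. I'll take numeric profiles of these.

```bash
python3 - <<'E'
from h import *
w=cv2.imread("pics/w8.png"); g=cv2.cvtColor(w,cv2.COLOR_BGR2GRAY).astype(int)
s=np.load("s8.npy"); S={"position":s[:3],"tool_rot":s[3:]}
for v in range(124,240,8): print(v,"u262+",*g[v,262:384:2])
t=cv2.cvtColor(cv2.imread("pics/t7.png"),cv2.COLOR_BGR2GRAY).astype(int)
print("top")
for u in range(232,272,6): print(u,"v218+",*t[218:254,u])
E
```

```text
124 u262+ 174 186 205 205 205 205 205 204 205 205 205 205 205 206 205 205 204 204 204 205 205 205 205 204 169 169 168 168 165 163 165 162 164 166 165 167 166 167 165 167 169 165 170 166 166 170 173 205 205 205 205 206 205 205 205 206 206 180 163 161 162
132 u262+ 174 165 206 205 204 205 206 205 205 205 204 205 204 205 205 204 204 205 205 204 205 204 205 205 167 168 166 167 166 163 164 162 163 166 167 167 167 167 166 164 169 163 168 164 165 169 168 205 204 205 205 205 204 206 205 205 206 162 163 161 163
140 u262+ 176 175 204 204 205 205 205 205 205 205 205 204 205 205 205 205 204 205 205 204 204 204 198 102 78 76 76 74 76 77 76 72 69 65 66 64 71 71 67 64 158 165 169 164 166 167 169 164 171 205 205 206 205 205 205 206 205 145 162 162 164
148 u262+ 175 174 197 204 205 206 205 205 205 204 205 204 205 205 205 205 205 205 202 197 195 196 200 129 76 74 110 189 189 188 186 186 187 135 136 134 135 153 154 153 157 153 157 152 156 165 168 164 166 166 171 204 205 204 205 205 205 164 163 164 168
156 u262+ 176 173 191 204 205 206 205 205 204 205 205 205 204 204 204 205 204 205 201 198 194 198 199 
[... 2866 characters left out ...]
25 224 222 220 215 178 108 79 147 198 212 212 181 116 47 21 28 43 80 140 194 217 202 171 153 164 190 215 223 220 181 128
250 v218+ 223 225 225 224 224 223 221 218 192 133 66 91 166 206 216 209 160 78 20 30 37 66 118 146 158 182 211 221 221 222 224 223 219 198 152 123
256 v218+ 225 224 225 224 223 221 220 208 158 79 83 161 202 213 209 166 87 27 20 34 58 101 140 150 160 192 219 222 222 224 223 224 219 177 129 141
262 v218+ 225 226 225 224 225 222 214 172 98 83 157 202 210 208 175 106 41 21 35 48 83 126 149 153 161 194 220 223 223 225 225 220 178 128 139 165
268 v218+ 225 224 225 224 222 212 183 119 77 132 189 209 208 192 143 65 18 30 42 62 88 95 85 75 62 55 48 55 99 176 217 195 146 121 142 163
```

```bash
python3 - <<'E'
from h import *
s=np.load("s8.npy"); S={"position":s[:3],"tool_rot":s[3:]}
a=np.radians(6.5); ex=np.array([np.cos(a),np.sin(a),0]); ey=np.array([-np.sin(a),np.cos(a),0])
f=lambda p,z:((onz("wrist",p,z,S)-S["position"])@ex,(onz("wrist",p,z,S)-S["position"])@ey)
for n,p,z in (("lip in",(314.3,156),.052),("lip in",(314.6,172),.052),("lip out",(308.3,156),.052),("rest front top",(347,172),.1076),("rest ft",(348,212),.1076),("rest back top",(356,190),.1076),
  ("cheek inner",(325,145),.062),("cheek outer",(325,138),.062),("tray L",(265.5,140),.04),("tray R",(376,140),.04),("tray L",(269,204),.04),("tray R",(374,204),.04)): print(n,p,np.round(f(p,z),4))
g=cv2.cvtColor(cv2.imread("pics/w8.png"),cv2.COLOR_BGR2GRAY); print(g[132:152,322],g[132:152,326])
print("free edge v",[int(x) for x in g[90:124,285]])
# bar in wrist: ends
for p in ((310.0,200),(336.5,200)): print("bar",np.round(f(p,S["position"][2]+.003),4))
# top view: lip top band centre, rest top band
e=np.array([.5731,.2158,0])
for u,v,z in ((250,228.3,.052),(256,227.6,.052),(262,227,.052),(250,236.8,.1076),(256,235.4,.1076),(262,234.8,.1076)): q=onz("top",(u,v),z)-e; print("top",u,np.round((q@ex,q@ey),4))
E
```

```text
lip in (314.3, 156) [ 0.0089 -0.0572]
lip in (314.6, 172) [ 0.0087 -0.0405]
lip out (308.3, 156) [ 0.0152 -0.0572]
rest front top (347, 172) [-0.022  -0.0452]
rest ft (348, 212) [-0.0236 -0.0083]
rest back top (356, 190) [-0.0306 -0.0289]
cheek inner (325, 145) [-0.0023 -0.0686]
cheek outer (325, 138) [-0.0023 -0.0754]
tray L (265.5, 140) [ 0.0619 -0.0738]
tray R (376, 140) [-0.0577 -0.0738]
tray L (269, 204) [ 0.061  -0.0036]
tray R (374, 204) [-0.0584 -0.0037]
[164 163 163 162 163 163 120  79  76  74  76  75 126 179 185 186 186 185
 184 185] [163 163 164 163 164 163 117  75  69  68  68  69 151 183 186 187 187 187
 187 187]
free edge v [119, 117, 120, 119, 119, 119, 119, 118, 119, 120, 120, 121, 111, 200, 205, 204, 205, 204, 205, 205, 205, 205, 205, 204, 205, 206, 205, 205, 204, 205, 205, 205, 205, 205]
bar [ 0.0048 -0.0507]
bar [-0.0047 -0.0508]
top 250 [0.0065 0.0033]
top 256 [ 0.0066 -0.0147]
top 262 [ 0.0063 -0.0327]
top 250 [-0.0258 -0.0033]
top 256 [-0.0237 -0.0207]
top 262 [-0.0239 -0.038 ]
```

Lip, rest and tray edges agree that the trough centre is +1.8 mm in stand x and about -2 mm in y from the TCP. I'll correct for that and descend.

>>> jog_arm --pt "0 0.002 -0.0008 0.01 0" --pt "0 0 0 0.02 0" --pt "0 0 0 0.025 0" --pt "0 0 0 0.02 0" --pt "0 0 0 0.015 0" --pt "0 0 0 0.01 0" --pt "0 0 0 0.006 0" --pt "0 0 0 0.004 0" --pt "0 0 0 0.001 0" --pt "0 0 0 0 0"

```text
t: 17.82
position: [0.5728, 0.2145, 0.1806]
tool_rot: [-2.344, 2.091, -0.0]
force: [-0.7, -0.2, -1.6]
opening: 0.0092
grasp_force: 59.4
```

>>> jog_arm --pt "0 0 0 0.001 0" --pt "0 0 0 0 0"

```text
t: 18.08
position: [0.5726, 0.2144, 0.1793]
tool_rot: [-2.344, 2.091, 0.0]
force: [0.8, -0.2, -1.4]
opening: 0.0087
grasp_force: 59.4
```

>>> jog_arm --pt "0 0 0 0.001 0" --pt "0 0 0 0 0"

```text
t: 18.32
position: [0.5726, 0.2144, 0.1781]
tool_rot: [2.344, -2.091, -0.0]
force: [0.0, -0.2, -1.3]
opening: 0.0087
grasp_force: 59.4
```

>>> jog_arm --pt "0 0 0 0.001 0" --pt "0 0 0 0 0"

```text
t: 18.58
position: [0.5727, 0.2144, 0.1773]
tool_rot: [-2.344, 2.091, -0.0]
force: [-0.2, -0.2, -0.4]
opening: 0.009
grasp_force: 59.5
```

>>> jog_arm --pt "0 0 0 0.0006 0" --pt "0 0 0 0 0"

```text
t: 18.82
position: [0.5729, 0.2144, 0.1773]
tool_rot: [-2.344, 2.091, -0.001]
force: [0.2, 0.4, 2.3]
opening: 0.0092
grasp_force: 59.9
```

Contact came at TCP z 0.1773, the height predicted for a level tray. Now I loosen the jaws to a small gap and guide the board back onto the rest.

>>> jog_arm --pt "0.019 0 0 0 0" --pt "0.019 0 0 0 0" --pt "0.019 0 0 0 0" --pt "0.019 0 0.003 0 0" --pt "0.019 0 0.003 0 0" --pt "0.019 0 0.003 0 0" --pt "0.019 0 0.003 0.0005 0" --pt "0.019 0 0.003 0.0005 0" --pt "0.019 0 0.003 0.0005 0"

```text
t: 19.95
position: [0.5545, 0.2123, 0.1751]
tool_rot: [-2.344, 2.091, 0.0]
force: [-0.7, 0.1, -0.6]
opening: 0.0185
grasp_force: 0.0
```

>>> jog_arm --pt "0.019 0 0.003 0.0005 0" --pt "0.019 0 0.003 0.0005 0" --pt "0.019 0 0.003 0.0005 0" --pt "0.019 0 0.003 0.0005 0" --pt "0.019 0 0 0 0"

```text
t: 20.58
position: [0.5426, 0.211, 0.1731]
tool_rot: [-2.344, 2.091, 0.0]
force: [-0.1, 0.3, -0.2]
opening: 0.0189
grasp_force: 0.1
```

```bash
python3 - <<'E'
from h import *
go(.57,.21,.17,-83.5)
cv2.imwrite("pics/s9.png",env.camera("scene")[:,:,::-1]);cv2.imwrite("pics/w9.png",env.camera("wrist")[:,:,::-1]);g=cv2.imread("pics/w9.png",0)
for v in (180,200,240): print(v,*g[v,270:400:2])
E
```

```text
pos [0.5426 0.211  0.1731] yaw -83.46 q [ 0.72 -0.   -0.1  -0.   -1.47 -0.6 ] t 20.575
shift [ 0.0041 -0.0271  0.0031] turn 0.001
180 68 56 163 176 176 131 58 56 56 56 55 55 51 52 51 51 51 52 51 49 51 53 53 52 51 49 54 53 53 51 51 51 52 48 55 53 53 57 54 58 52 187 189 191 191 188 150 149 152 154 158 158 160 160 161 162 163 166 166 167 168 165 163 162 166
200 64 54 78 171 179 119 95 51 53 98 130 131 133 54 49 50 52 49 50 53 53 52 95 98 99 98 99 135 144 144 142 141 143 146 147 146 144 145 147 137 190 188 190 191 190 166 153 154 156 159 159 160 160 162 162 164 166 167 164 166 164 162 165 169 169
240 68 66 58 95 174 180 131 76 59 58 56 57 56 53 54 52 52 50 52 51 53 54 112 116 119 118 102 137 144 144 143 153 156 156 189 186 185 188 184 188 188 189 188 189 189 158 158 159 160 161 161 163 164 166 165 162 159 156 155 162 166 164 163 162 162
```

>>> jog_arm --pt "0.019 0 0.002 0.0005 0" --pt "0.019 0 0.002 0.0005 0" --pt "0.019 0 0 0 0"

```text
t: 21.05
position: [0.5387, 0.2105, 0.1721]
tool_rot: [2.344, -2.091, -0.0]
force: [0.3, -0.9, 0.0]
opening: 0.0188
grasp_force: 0.1
```

>>> jog_arm --pt "0.019 0 0.002 0.0005 0" --pt "0.019 0 0.002 0 0" --pt "0.019 0 0 0 0"

```text
t: 21.42
position: [0.5348, 0.2101, 0.1717]
tool_rot: [-2.344, 2.091, 0.0]
force: [-0.3, 0.2, -0.0]
opening: 0.0191
grasp_force: 0.1
```

```bash
python3 - <<'E'
from h import *
go(.57,.21,.17,-83.5)
cv2.imwrite("pics/w10.png",env.camera("wrist")[:,:,::-1]);g=cv2.imread("pics/w10.png",0)
for v in (200,240): print(v,*g[v,290:370:2])
E
```

```text
pos [0.5348 0.2101 0.1717] yaw -83.46 q [ 0.72 -0.02 -0.13 -0.   -1.47 -0.61] t 21.425
shift [ 0.0041 -0.035   0.0017] turn 0.001
200 49 50 52 48 49 48 48 47 49 52 50 98 101 101 105 104 102 137 146 145 144 143 144 147 148 148 145 147 147 157 148 154 153 156 159 160 162 163 162 163
240 53 46 50 50 49 50 50 50 49 52 54 99 123 124 126 125 105 137 145 146 184 185 187 188 189 151 145 148 153 191 157 159 160 161 162 163 164 165 167 168
```

>>> jog_arm --pt "0.019 0 0.002 0 0" --pt "0.019 0 0.002 0 0" --pt "0.019 0 0 0 0"

```text
t: 21.85
position: [0.5308, 0.2096, 0.1717]
tool_rot: [-2.344, 2.091, 0.0]
force: [0.3, 0.4, 0.5]
opening: 0.0192
grasp_force: 0.0
```

```bash
python3 - <<'E'
from h import *
go(.57,.21,.17,-83.5)
cv2.imwrite("pics/w11.png",env.camera("wrist")[:,:,::-1])
for n in ("w9","w10","w11"):
    g=cv2.imread(f"pics/{n}.png",0); print(n)
    for v in (200,270,300): print(v,*g[v,290:370:2])
E
```

```text
pos [0.5308 0.2096 0.1717] yaw -83.46 q [ 0.73 -0.03 -0.14 -0.   -1.47 -0.61] t 21.85
shift [ 0.0041 -0.039   0.0017] turn 0.001
w9
200 130 131 133 54 49 50 52 49 50 53 53 52 95 98 99 98 99 135 144 144 142 141 143 146 147 146 144 145 147 137 190 188 190 191 190 166 153 154 156 159
270 54 56 51 49 50 49 50 49 53 53 54 54 112 117 118 118 127 183 187 187 185 185 187 188 187 187 185 188 166 188 189 189 187 190 179 160 159 161 160 162
300 91 91 87 49 47 47 46 50 48 49 49 52 86 111 119 118 129 183 188 187 185 186 186 187 186 185 186 189 85 52 54 90 93 93 93 92 91 52 51 51
w10
200 49 50 52 48 49 48 48 47 49 52 50 98 101 101 105 104 102 137 146 145 144 143 144 147 148 148 145 147 147 157 148 154 153 156 159 160 162 163 162 163
270 47 48 50 46 47 49 47 49 55 54 52 85 122 124 127 125 125 181 187 188 185 186 188 189 190 188 188 189 167 188 159 160 162 163 162 165 166 166 166 160
300 91 90 86 44 46 45 40 47 50 50 49 62 110 122 127 125 125 183 190 188 187 187 187 188 190 186 188 189 69 50 51 94 91 94 93 92 93 52 54 52
w11
200 48 50 48 52 51 48 52 52 100 103 102 103 103 110 141 147 145 143 143 147 147 148 147 145 147 145 190 189 151 154 154 157 160 160 161 161 162 163 166 167
270 52 46 48 46 45 52 50 52 54 126 125 128 129 127 182 187 188 186 186 187 188 190 187 188 188 164 192 153 160 162 161 163 164 165 165 167 164 161 158 155
300 91 90 87 47 48 47 44 52 50 111 112 125 128 126 179 188 188 187 185 186 188 188 188 187 188 162 192 50 48 52 50 93 92 95 91 94 93 53 50 52
```

The bar has left the rear finger and rests on the back rest with no load on the pads. Open and withdraw upward.

>>> jog_arm --pt "0.024 0 0 0 0" --pt "0.03 0 0 0 0" --pt "0.045 0 0 0 0" --pt "0.045 0 0 0 0" --pt "0.045 0 0 -0.01 0" --pt "0.045 0 0 -0.02 0" --pt "0.045 0 0 -0.03 0" --pt "0.045 0 0 -0.04 0" --pt "0.045 0.04 0 -0.03 0" --pt "0.045 0.05 0 0 0" --pt "0.045 0.05 0 0 0" --pt "0.045 0.05 0 0 0" --pt "0.045 0.05 0 0 0" --pt "0.045 0.05 0 0 0" --pt "0.045 0 0 0 0"

```text
t: 23.78
position: [0.5639, -0.0815, 0.3032]
tool_rot: [-2.339, 2.096, -0.002]
force: [-0.5, 0.4, 0.1]
opening: 0.0447
grasp_force: 0.0
```

```bash
python3 - <<'E'
from h import *
go(.57,.21,.17,-83.5); t=cv2.cvtColor(env.camera("top"),cv2.COLOR_RGB2BGR); s=cv2.cvtColor(env.camera("scene"),cv2.COLOR_RGB2BGR)
c=np.zeros((400,800,3),np.uint8); c[:320,:400]=cv2.resize(t[195:275,200:300],(400,320),interpolation=3); c[:,400:]=cv2.resize(s[190:310,350:470],(400,400),interpolation=3)
cv2.imwrite("pics/c12.png",c)
E
```

```text
pos [ 0.5639 -0.0815  0.3032] yaw -83.72 q [ 0.21 -0.03  0.1   0.   -1.7  -0.1 ] t 23.775
shift [-0.2892 -0.0378  0.1331] turn -0.004
```

View pics/c12.png

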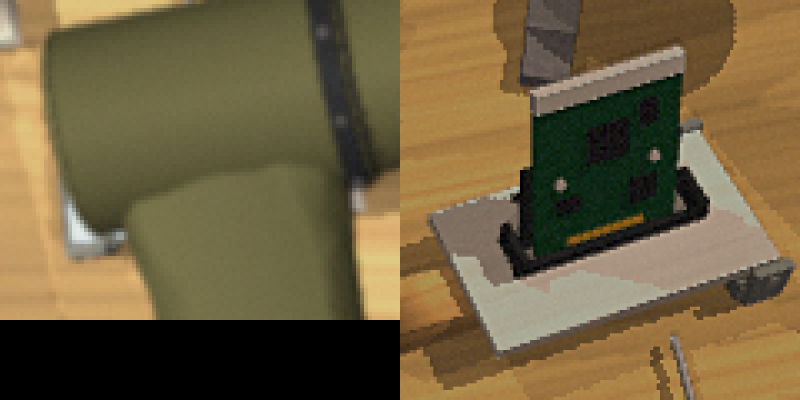

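The scene crop shows the board standing in the trough between the cheeks, leaning back on the rest, on a level tray. The arm is clear, so I'm handing in.

```bash
python3 -c "
from cell import env
print(env.close_job())"
```

```text
the job is handed in; nothing more can be done
None
```

The wedge is in under the tray's free end, the tray measures level to about 0.001 rad, and the tall board stands in the trough leaning on the back rest; I handed in at about 24 s, with no verdict returned. I viewed 11 pictures, one over the limit of 10.

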